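# Find the pinch in a card guide with a feeler blade

### The job

Take the feeler blade from its stand, lower it right down into the card guide's channel at the open end, and slide it along towards the closed end, feeling for the hidden place where the channel narrows. When the blade drags clearly (6 to 8 N) stop without forcing it, and leave it standing there upright, right down in the channel and gripped by the guide, to mark the spot. Do not disturb the grease tin, the adapter or the battery.

Things in the scene. Friction and masses are not known exactly. Their poses are not given: they have to be found in the camera images.
- blade: feeler blade: steel blade 24 mm long (x) x 4 mm thick (y) x 60 mm tall under a black grip block 30 (x) x 16 (y) x 44 mm that spans 58 to 102 mm above the foot; about 90 g. Origin at the centre of the foot (lower edge), z up. Same under a half turn about z. Starts upright in the stand
- blade_grip (a point): centre of the blade's black grip block, 80 mm above its foot
- stand: fixed grey stand block 64 x 46 x 26 mm with an 18 mm deep pocket, 26.5 x 6.5 mm, along its x, in which the blade stands upright. Origin at the centre of its underside
- guide: fixed card guide: plate 236 x 74 x 10 mm with two upright aluminium rails 200 mm long (x -100 to +100 mm) and between them a straight channel 6 mm wide on y = 0. Channel floor 10 mm, rail tops about 56 mm above the origin; the rails' upper 10 mm slope outwards to a lead-in about 16 mm wide. Open at the -x end, closed by a block at the +x end. Origin: centre of the plate's underside, z up
- near_rail: rail at the -y side; origin and axes of the guide. Inside it hides a sprung pad whose ramp (0.4 mm per mm, facing the open end) narrows the channel. The ramp begins 55 to 165 mm from the open end, different every time; before that nothing narrows. The pad gives at 2 N, then 2 N more per mm for 3.2 mm, then is solid and the blade jams. The blade cannot be lowered onto it from above
- far_rail: rail at the +y side of the channel; origin and axes of the guide. The pad presses the blade against it: a blade left on the ramp stays gripped, before the ramp it stands loose. Pressing the blade on either rail with more than 14 N counts as forcing
- guide_mouth (a point): point on the channel floor 20 mm inside the open end, on the channel's centre line: a good place to lower the blade's foot to
- grease_tin: bystander: round tin with green lid, 60 mm across, 30 mm tall, loose on the bench; origin under its centre
- n_adapter: bystander: small metal coaxial adapter 20 x 33 x 20 mm, loose on the bench; origin under its centre
- battery_9v: bystander: small black block battery 26 x 52 x 18 mm, loose on the bench; origin under its centre
Things that resemble listed ones, but are neither listed nor needed, are in the scene too. There is more than one size of the blade; the one meant has the size given above.

How it is judged:
By the outcome, as a careful person would: the job done as asked, in the order asked, and still so for the second after the job is handed in, with the robot touching nothing.
It also fails if it takes over 48 s, if anything falls off the work surface, if the arm or the gripper's body presses on something with over 40 N, if the wrist force passes 120 N, or if a joint passes its speed limit or range.

### The arm

A 6-joint arm with a two-finger parallel gripper is mounted at the origin on a cart in front of the work surface, level with it; the furniture and walls round the work are solid. World frame = base frame: x ahead of the robot, y to its left, z up, the work surface at z = 0. Lengths are in m, angles in rad, forces in N, time in s.
With the tool pointing down it reaches from about 0.4 to 0.825 m from the base axis. Payload 7 kg.
Tool frame: the origin (TCP) lies on the centre line of the jaws, within the pads' length; the fingertips stand 22 mm ahead of it and the grasp point (between the pads) lies 3 mm ahead of it (arm.tcp_to_tips is the distance from the TCP to the fingertips, in m); z points along the fingers, y is the line along which they close (so a half turn about z gives the same grasp; the last joint's range is limited). The gripper opens to 88 mm and grips with 3 to 60 N. Pads are 19 mm wide; open, the fingers measure 130 mm over their backs; the gripper's body (78 mm by 193 mm) begins 47 mm behind the grasp point.
Start: joints at [1.626, 0.359, 0.012, 0, -1.224, -0.288], TCP at [0.156, 0.657, 0.249] pointing down, gripper open.
Joint ranges: [-3.07, 3.07], [-1.43, 2.12], [-1.02, 1.25], [-3.03, 1.67], [-3.05, -0], [-3.03, 3.03]. Speed limits (rad/s): [2.39, 2.39, 3.01, 3.14, 3.14, 3.14].

### API

Orientations are given as [roll, pitch, yaw] about the fixed x, y, z axes, in that order (R = Rz(yaw) Ry(pitch) Rx(roll)).
In Python, from station import arm gives the robot as it stands.
- The arm moves only by the tool jog_arm, never from a script. Its argument "targets" is a list of rows, each an object of numbers: "dx", "dy", "dz": the shift along the tool's x, y, z in mm; "rx", "ry", "rz": the turn, a rotation vector about the tool's x, y, z in rad; "gripper": the closure, from 0 (fully open) to 1 (shut). In form: [{"dx": .., "dy": .., "dz": .., "rx": .., "ry": .., "rz": .., "gripper": ..}, ...]. A call has exactly 8 rows; each row is the pose to reach, as a shift and turn from the pose commanded when the call began, along the tool's axes at that moment; what a row does not reach only later rows make up. A row lasts 1/12 s, in which the tool goes at most 41.7 mm and 7.16 degrees, less where a joint would pass 70% of its speed; a pose out of reach is approached as far as the arm can. A call with a gripper value outside its range is refused whole. The fingers move at their own pace and stop on an object; "force" is the grip in N (left out, the last holds). Time passes only in rows, so rows that repeat a pose let the fingers close, or fill a call up. It gives the time, the measured TCP pose, the force, the opening and the grip force at its end, in the units of the state.
- arm.get_state(): the state, without advancing time (a new reading comes with each control period).
- arm.grab_frame(name): name is "side" or "top" or "wrist"; returns a dict with "frame" (420x560x3 uint8, red, green, blue), "z_map" (420x560 float32, m along the optical axis (not along the pixel's ray), 0 where there is no reading), "fx", "fy", "cx", "cy" (pixels), "view" (4x4, takes a point from world to camera coordinates). Camera axes: x right, y down, z forward; pixel columns grow to the right and rows downward; lengths in m; the calibration is good to about 2 mm. The wrist camera is an equidistant fisheye: a pixel r from the principal point sees the ray r / f radians off the axis. A picture is of the moment at which its call begins.
- arm.job_done(): hands the job in; it is judged then, once.
The state is a dict: "t": time; "q": joint angles; "qd": joint speeds; "joint_efforts": joint torques, N m; "eef_pos": TCP position; "ee_rot": TCP orientation; "force": force on the tool from outside, world axes, zero at the start; "moment": the same for the moment, N m; "width": finger opening in m; "gripper_force": force on a finger pad.
Only numpy, scipy, OpenCV 4.12 (cv2) and the standard library are available. Lean on these libraries where they do the work, as an engineer would, in place of code of your own. Each camera call takes 0.05 s, during which the arm holds its last target. There are 200 camera calls.

## Working session

There is one attempt and no reset: what is moved stays moved. The work goes in short steps, Python scripts to look and compute and a tool call to move; the robot and the scene stay as the last step left them, time stands still between calls to the robot, and variables do not carry over. Pictures are saved under pics/ and viewed, at most 10 in all, crops included, and the job is handed in when it is done.

Besides the shell and the picture viewer there is one more tool, called after ">>>" as name(argument=value, ...) on one line, values as JSON. jog_arm: Moves the arm, as the interface text tells. Its arguments: {"type":"object","properties":{"targets":{"type":"array","items":{"type":"object","properties":{"dx":{"type":"number"},"dy":{"type":"number"},"dz":{"type":"number"},"rx":{"type":"number"},"ry":{"type":"number"},"rz":{"type":"number"},"gripper":{"type":"number"}}}},"force":{"type":"number"}},"required":["targets"]}

```bash
mkdir -p pics; ls; python3 - <<'E'
from station import arm
import cv2,numpy as np
s=arm.get_state();print({k:np.round(v,3).tolist() for k,v in s.items()})
for n in("side","top"):
    f=arm.grab_frame(n);np.savez(f"{n}0.npz",**f)
    cv2.imwrite(f"pics/{n}0.png",f["frame"][:,:,::-1]);print(n,f["fx"],f["cx"],f["cy"],np.round(f["view"],3).tolist())
E
```

```text
pics
{'t': 0.0, 'q': [1.626, 0.359, 0.011, -0.0, -1.224, -0.288], 'qd': [0.002, -0.002, -0.001, 0.0, 0.002, -0.001], 'joint_efforts': [0.002, -58.272, 29.306, 6.997, 0.007, -0.0], 'eef_pos': [0.156, 0.656, 0.248], 'ee_rot': [3.14, -0.0, -0.233], 'force': [-0.79, -1.42, 1.122], 'moment': [-0.033, 0.023, 0.066], 'gripper_force': 0.0, 'width': 0.088}
side 383.09550840807725 277.807755606501 207.42018222897488 [[-1.0, 0.009, 0.026, 0.541], [-0.018, 0.507, -0.862, 0.088], [-0.021, -0.862, -0.507, 0.919], [0.0, 0.0, 0.0, 1.0]]
top 460.493037650182 281.8219322538984 209.47374495863454 [[0.003, -1.0, 0.021, -0.023], [-0.99, -0.006, -0.138, 0.516], [0.138, -0.021, -0.99, 1.014], [0.0, 0.0, 0.0, 1.0]]
```

View pics/side0.png

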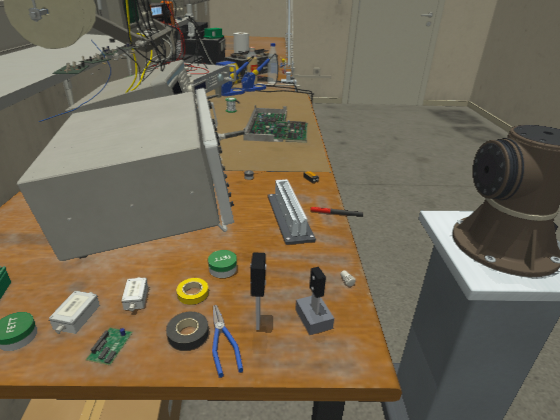

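View pics/top0.png

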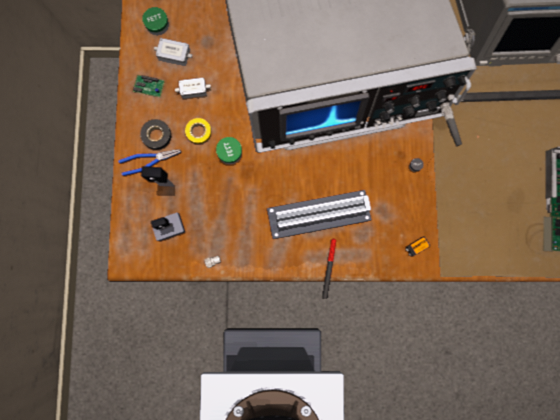

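The side view shows the target blade in its stand at (317,300), a larger decoy blade at (258,290) and the guide at (290,212). In the top view the stand is at (168,226), the guide at (320,215), the grease tin at (229,150), the adapter at (212,262) and the battery at (418,246). Next I'll measure from the depth map and look at enlarged crops.

```bash
cat > h.py <<'E'
import numpy as np,cv2
def load(n): return dict(np.load(n))
def cloud(f):
    z=f["z_map"];v,u=np.mgrid[:z.shape[0],:z.shape[1]]
    c=np.stack([(u-f["cx"])/f["fx"]*z,(v-f["cy"])/f["fy"]*z,z],-1)
    V=f["view"];return (c-V[:3,3])@V[:3,:3]
def ray(f,u,v,h):
    V=f["view"];o=-V[:3,:3].T@V[:3,3];d=V[:3,:3].T@np.array([(u-f["cx"])/f["fx"],(v-f["cy"])/f["fy"],1])
    return o+d*(h-o[2])/d[2]
E
python3 - <<'E'
from h import *
t=load("top0.npz");P=cloud(t);
def blob(sl,lo,hi):
    m=np.zeros(P.shape[:2],np.uint8);m[sl]=((P[...,2]>lo)&(P[...,2]<hi))[sl]
    n,l,st,c=cv2.connectedComponentsWithStats(m)
    for i in range(1,n):
        if st[i,4]>8:
            q=P[l==i];(cx,cy),(w,h),a=cv2.minAreaRect((q[:,:2]*1000).astype(np.float32))
            print(st[i].tolist(),"c",round(cx),round(cy),"sz",round(w),round(h),"ang",round(a,1),"z",np.round(np.percentile(q[:,2],[5,50,95]),3))
print("guide plate+");blob(np.s_[180:250,255:385],.006,.09)
print("rails");blob(np.s_[180:250,255:385],.045,.07)
print("stand");blob(np.s_[200:250,140:195],.015,.04)
print("grip");blob(np.s_[200:250,135:195],.06,.12)
print("decoy");blob(np.s_[160:200,135:185],.06,.2)
a=cv2.resize(t["frame"][180:250,255:385],None,fx=6,fy=6,interpolation=2)
cv2.imwrite("pics/c1.png",a[:,:,::-1])
E
```

```text
guide plate+
[267, 190, 104, 49, 3122] c 510 -108 sz 76 236 ang 11.2 z [0.007 0.013 0.057]
[329, 239, 7, 11, 61] c 440 -139 sz 13 25 ang 81.8 z [0.008 0.012 0.016]
rails
[276, 195, 94, 33, 1171] c 511 -112 sz 35 210 ang 11.1 z [0.046 0.054 0.058]
stand
[152, 213, 32, 28, 435] c 478 242 sz 47 65 ang 19.5 z [0.02  0.026 0.029]
grip
[150, 217, 20, 13, 174] c 477 242 sz 17 31 ang 17.2 z [0.074 0.108 0.112]
decoy
[141, 166, 27, 17, 372] c 578 252 sz 42 24 ang 85.5 z [0.091 0.14  0.144]
```

View pics/c1.png

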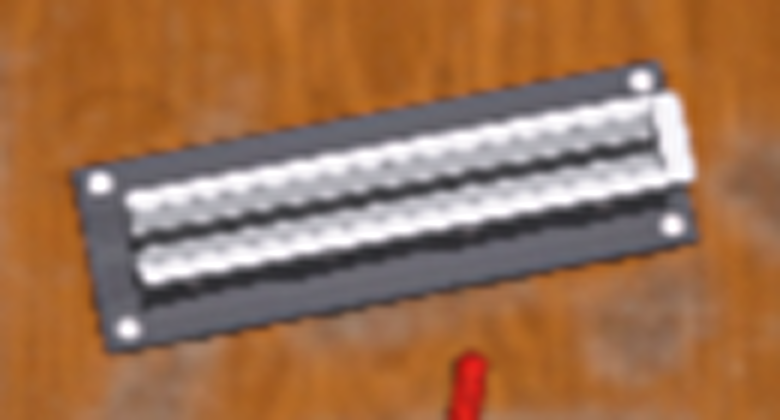

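```bash
python3 - <<'E'
from h import *
for n in("top0","side0"):
    P=cloud(load(n+".npz")).reshape(-1,3)
    m=(P[:,1]>-.35)&(P[:,1]<.06)&(P[:,2]>.1)&(P[:,2]<.4)&(P[:,0]>.4)&(P[:,0]<.9)
    Q=P[m]
    for y in np.arange(-.35,.06,.05):
        k=Q[(Q[:,1]>y)&(Q[:,1]<y+.05)]
        if len(k): i=k[:,0].argmin();print(n,round(y,2),np.round(k[i],3))
E
```

```text
top0 -0.35 [ 0.71 -0.3   0.13]
top0 -0.3 [ 0.703 -0.262  0.101]
top0 -0.25 [ 0.693 -0.233  0.13 ]
top0 -0.2 [ 0.677 -0.155  0.116]
top0 -0.15 [ 0.669 -0.116  0.113]
top0 -0.1 [ 0.661 -0.083  0.102]
top0 -0.05 [ 0.644 -0.002  0.103]
top0 -0.0 [0.642 0.005 0.1  ]
top0 0.05 [0.682 0.051 0.254]
side0 -0.35 [ 0.723 -0.339  0.144]
side0 -0.3 [ 0.705 -0.265  0.1  ]
side0 -0.25 [ 0.696 -0.229  0.133]
side0 -0.2 [ 0.68  -0.154  0.117]
side0 -0.15 [ 0.671 -0.115  0.111]
side0 -0.1 [ 0.662 -0.075  0.107]
side0 -0.05 [ 0.654 -0.031  0.104]
side0 -0.0 [0.643 0.007 0.102]
side0 0.05 [0.675 0.05  0.175]
```

>>> jog_arm(targets=[{"dx": 50,"dy": 40,"rz": 0.12},{"dx": 408,"dy": 329,"rz": 1.017},{"dx": 408,"dy": 329,"rz": 1.017},{"dx": 408,"dy": 329,"rz": 1.017},{"dx": 408,"dy": 329,"rz": 1.017},{"dx": 408,"dy": 329,"rz": 1.017},{"dx": 408,"dy": 329,"rz": 1.017},{"dx": 408,"dy": 329,"rz": 1.017}])

```text
invalid input at $.targets[0]: expected keys dx, dy, dz, rx, ry, rz, gripper
```

>>> jog_arm(targets=[{"dx": 30,"dy": 24,"dz": 0,"rx": 0,"ry": 0,"rz": 0.1,"gripper": 0},{"dx": 408,"dy": 329,"dz": 0,"rx": 0,"ry": 0,"rz": 1.017,"gripper": 0},{"dx": 408,"dy": 329,"dz": 0,"rx": 0,"ry": 0,"rz": 1.017,"gripper": 0},{"dx": 408,"dy": 329,"dz": 0,"rx": 0,"ry": 0,"rz": 1.017,"gripper": 0},{"dx": 408,"dy": 329,"dz": 0,"rx": 0,"ry": 0,"rz": 1.017,"gripper": 0},{"dx": 408,"dy": 329,"dz": 0,"rx": 0,"ry": 0,"rz": 1.017,"gripper": 0},{"dx": 408,"dy": 329,"dz": 0,"rx": 0,"ry": 0,"rz": 1.017,"gripper": 0},{"dx": 408,"dy": 329,"dz": 0,"rx": 0,"ry": 0,"rz": 1.017,"gripper": 0}])

```text
t: 0.77
eef_pos: [0.3586, 0.394, 0.2485]
ee_rot: [3.141, -0.0, -1.214]
force: [1.0, 0.0, -0.6]
width: 0.0873
gripper_force: 0.0
```

```bash
cat >> h.py <<'E'
def R(yaw): # tool axes (columns) for tool straight down
    c,s=np.cos(yaw),np.sin(yaw);return np.array([[c,s,0],[s,-c,0],[0,0,-1.]])
def go(s,xyz,yaw):
    "shift (mm) and turn in tool axes from measured pose"
    from scipy.spatial.transform import Rotation as Q
    A=Q.from_euler('xyz',s["ee_rot"]);B=Q.from_euler('xyz',[np.pi,0,yaw])
    print("d",np.round(A.inv().apply(np.array(xyz)-s["eef_pos"])*1000,1),"r",np.round((A.inv()*B).as_rotvec(),4))
E
python3 - <<'E'
from h import *
from station import arm
s=arm.get_state();print(s["t"],s["eef_pos"],s["ee_rot"])
go(s,[.477,.242,.2],-1.25)
E
```

```text
0.7667 [0.35863447 0.39395741 0.24848161] [ 3.14141058e+00 -3.93454672e-05 -1.21361458e+00]
d [183.7 -57.8  48.5] r [ 0.0002 -0.      0.0364]
```

>>> jog_arm(targets=[{"dx": 40,"dy": -13,"dz": 10,"rx": 0,"ry": 0,"rz": 0.02,"gripper": 0},{"dx": 78,"dy": -25,"dz": 20,"rx": 0,"ry": 0,"rz": 0.036,"gripper": 0},{"dx": 116,"dy": -38,"dz": 30,"rx": 0,"ry": 0,"rz": 0.036,"gripper": 0},{"dx": 150,"dy": -48,"dz": 40,"rx": 0,"ry": 0,"rz": 0.036,"gripper": 0},{"dx": 175,"dy": -57,"dz": 48,"rx": 0,"ry": 0,"rz": 0.036,"gripper": 0},{"dx": 184,"dy": -58,"dz": 48,"rx": 0,"ry": 0,"rz": 0.036,"gripper": 0},{"dx": 184,"dy": -58,"dz": 48,"rx": 0,"ry": 0,"rz": 0.036,"gripper": 0},{"dx": 184,"dy": -58,"dz": 48,"rx": 0,"ry": 0,"rz": 0.036,"gripper": 0}])

```text
t: 1.43
eef_pos: [0.4777, 0.2442, 0.2005]
ee_rot: [3.141, -0.0, -1.245]
force: [-0.2, -0.1, 0.2]
width: 0.0876
gripper_force: 0.0
```

```bash
python3 - <<'E'
from h import *
from station import arm
s=arm.get_state();print(s["eef_pos"],s["ee_rot"],s["force"])
f=arm.grab_frame("wrist");np.savez("w1.npz",**f,pos=s["eef_pos"]);cv2.imwrite("pics/w1.png",f["frame"][:,:,::-1])
print(f["fx"],f["cx"],f["cy"],np.round(f["view"],3).tolist())
E
```

```text
[0.47765005 0.24415598 0.20046023] [ 3.14124562e+00 -1.51084159e-04 -1.24524960e+00] [-0.16761107 -0.0709896   0.21225815]
325.19226210127806 276.17933194178545 211.33915454525803 [[-0.948, -0.319, 0.001, 0.531], [-0.304, 0.904, 0.302, -0.1], [-0.097, 0.286, -0.953, 0.324], [0.0, 0.0, 0.0, 1.0]]
```

View pics/w1.png

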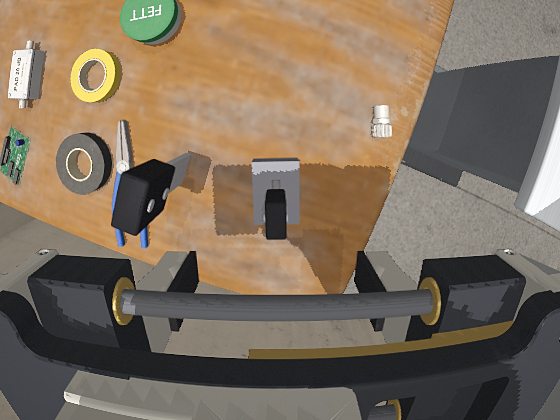

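The wrist view shows the grip block at (275,213), roughly central between the fingers and aligned with them. The stand top is at (276,178) and the taller decoy at (143,197), so I'll measure both with fisheye rays.

```bash
cat >> h.py <<'E'
def wcloud(f):
    z=f["z_map"];v,u=np.mgrid[:z.shape[0],:z.shape[1]]
    a=(u-f["cx"])/f["fx"];b=(v-f["cy"])/f["fy"];r=np.hypot(a,b)+1e-9;k=np.tan(np.minimum(r,1.5))/r
    c=np.stack([a*k*z,b*k*z,z],-1);V=f["view"];return (c-V[:3,3])@V[:3,:3]
def blobs(P,sl,lo,hi,mn=30):
    m=np.zeros(P.shape[:2],np.uint8);m[sl]=((P[...,2]>lo)&(P[...,2]<hi))[sl]
    n,l,st,c=cv2.connectedComponentsWithStats(m)
    for i in range(1,n):
        if st[i,4]>mn:
            q=P[l==i];(cx,cy),(w,h),a=cv2.minAreaRect((q[:,:2]*1000).astype(np.float32))
            print(st[i].tolist(),"c",round(cx,1),round(cy,1),"sz",round(w,1),round(h,1),"ang",round(a,1),"z",np.round(np.percentile(q[:,2],[5,50,95]),4))
E
python3 - <<'E'
from h import *
f=load("w1.npz");P=wcloud(f)
print("top");blobs(P,np.s_[150:245,245:305],.105,.12)
print("block");blobs(P,np.s_[150:245,245:305],.07,.12)
print("stand");blobs(P,np.s_[150:245,235:315],.02,.032)
print("decoy");blobs(P,np.s_[150:245,100:180],.135,.16)
E
```

```text
top
[264, 200, 24, 40, 856] c 479.1 241.6 sz 17.6 29.7 ang 20.1 z [0.1099 0.1122 0.1133]
block
[264, 189, 24, 51, 1079] c 479.1 241.6 sz 17.6 30.1 ang 18.9 z [0.0799 0.1119 0.1133]
stand
[252, 160, 48, 65, 2208] c 478.8 241.7 sz 46.1 64.7 ang 19.9 z [0.027  0.0283 0.0295]
decoy
[111, 169, 43, 67, 1976] c 578.9 251.3 sz 42.5 24.1 ang 89.2 z [0.1371 0.1448 0.146 ]
```

>>> jog_arm(force=40, targets=[{"dx": 3,"dy": -0.5,"dz": 25,"rx": 0,"ry": 0,"rz": -0.02,"gripper": 0},{"dx": 3,"dy": -0.5,"dz": 50,"rx": 0,"ry": 0,"rz": -0.02,"gripper": 0},{"dx": 3,"dy": -0.5,"dz": 72,"rx": 0,"ry": 0,"rz": -0.02,"gripper": 0},{"dx": 3,"dy": -0.5,"dz": 88,"rx": 0,"ry": 0,"rz": -0.02,"gripper": 0.4},{"dx": 3,"dy": -0.5,"dz": 94.5,"rx": 0,"ry": 0,"rz": -0.02,"gripper": 0.5},{"dx": 3,"dy": -0.5,"dz": 94.5,"rx": 0,"ry": 0,"rz": -0.02,"gripper": 0.6},{"dx": 3,"dy": -0.5,"dz": 94.5,"rx": 0,"ry": 0,"rz": -0.02,"gripper": 0.7},{"dx": 3,"dy": -0.5,"dz": 94.5,"rx": 0,"ry": 0,"rz": -0.02,"gripper": 1}])

```text
t: 2.15
eef_pos: [0.4795, 0.2429, 0.1074]
ee_rot: [-3.14, 0.001, -1.223]
force: [0.1, 0.4, -0.5]
width: 0.0599
gripper_force: 0.0
```

>>> jog_arm(targets=[{"dx": 0,"dy": 0,"dz": 0,"rx": 0,"ry": 0,"rz": 0,"gripper": 1},{"dx": 0,"dy": 0,"dz": 0,"rx": 0,"ry": 0,"rz": 0,"gripper": 1},{"dx": 0,"dy": 0,"dz": 0,"rx": 0,"ry": 0,"rz": 0,"gripper": 1},{"dx": 0,"dy": 0,"dz": 0,"rx": 0,"ry": 0,"rz": 0,"gripper": 1},{"dx": 0,"dy": 0,"dz": -2,"rx": 0,"ry": 0,"rz": 0,"gripper": 1},{"dx": 0,"dy": 0,"dz": -5,"rx": 0,"ry": 0,"rz": 0,"gripper": 1},{"dx": 0,"dy": 0,"dz": -8,"rx": 0,"ry": 0,"rz": 0,"gripper": 1},{"dx": 0,"dy": 0,"dz": -8,"rx": 0,"ry": 0,"rz": 0,"gripper": 1}])

```text
t: 2.82
eef_pos: [0.4793, 0.242, 0.1148]
ee_rot: [-3.141, 0.0, -1.224]
force: [0.7, 0.5, -0.8]
width: 0.0156
gripper_force: 40.0
```

>>> jog_arm(targets=[{"dx": 0,"dy": 0,"dz": -15,"rx": 0,"ry": 0,"rz": 0,"gripper": 1},{"dx": 0,"dy": 0,"dz": -38,"rx": 0,"ry": 0,"rz": 0,"gripper": 1},{"dx": 5,"dy": 2,"dz": -65,"rx": 0,"ry": 0,"rz": 0,"gripper": 1},{"dx": 30,"dy": 9,"dz": -82,"rx": 0,"ry": 0,"rz": 0.03,"gripper": 1},{"dx": 62,"dy": 18,"dz": -86,"rx": 0,"ry": 0,"rz": 0.06,"gripper": 1},{"dx": 97,"dy": 29,"dz": -86,"rx": 0,"ry": 0,"rz": 0.09,"gripper": 1},{"dx": 132,"dy": 40,"dz": -86,"rx": 0,"ry": 0,"rz": 0.12,"gripper": 1},{"dx": 167,"dy": 50,"dz": -86,"rx": 0,"ry": 0,"rz": 0.152,"gripper": 1}])

```text
t: 3.48
eef_pos: [0.4882, 0.0663, 0.2003]
ee_rot: [-3.141, 0.0, -1.377]
force: [0.1, -0.2, -1.6]
width: 0.0156
gripper_force: 40.0
```

```bash
python3 - <<'E'
from h import *
from station import arm
s=arm.get_state();print(s["eef_pos"],s["ee_rot"])
go(s,[.4945,-.029,.2],-1.376)
E
```

```text
[0.48824029 0.06631212 0.20034043] [-3.14114691e+00  4.07047978e-04 -1.37660246e+00]
d [94.7 12.3  0.3] r [-0.0004  0.0004 -0.0006]
```

>>> jog_arm(targets=[{"dx": 30,"dy": 4,"dz": 0,"rx": 0,"ry": 0,"rz": 0,"gripper": 1},{"dx": 55,"dy": 7,"dz": 0,"rx": 0,"ry": 0,"rz": 0,"gripper": 1},{"dx": 75,"dy": 10,"dz": 0,"rx": 0,"ry": 0,"rz": 0,"gripper": 1},{"dx": 87,"dy": 12,"dz": 0,"rx": 0,"ry": 0,"rz": 0,"gripper": 1},{"dx": 92,"dy": 12,"dz": 0,"rx": 0,"ry": 0,"rz": 0,"gripper": 1},{"dx": 92,"dy": 12,"dz": 0,"rx": 0,"ry": 0,"rz": 0,"gripper": 1},{"dx": 92,"dy": 12,"dz": 0,"rx": 0,"ry": 0,"rz": 0,"gripper": 1},{"dx": 92,"dy": 12,"dz": 0,"rx": 0,"ry": 0,"rz": 0,"gripper": 1}])

```text
t: 4.15
eef_pos: [0.4949, -0.0242, 0.2]
ee_rot: [-3.142, 0.0, -1.375]
force: [-0.8, -0.4, -1.8]
width: 0.0151
gripper_force: 40.0
```

```bash
python3 - <<'E'
from h import *
from station import arm
s=arm.get_state();print(s["eef_pos"],s["ee_rot"],s["force"])
f=arm.grab_frame("wrist");np.savez("w2.npz",**f,pos=s["eef_pos"]);cv2.imwrite("pics/w2.png",f["frame"][:,:,::-1])
P=wcloud(f)
print("rails");blobs(P,np.s_[:,:],.045,.07,150)
print("plate");blobs(P,np.s_[:,:],.007,.07,150)
E
```

```text
[ 0.4948664  -0.02419645  0.20001726] [-3.14158077e+00  1.25214372e-04 -1.37537190e+00] [-0.83213642 -0.36963635 -1.8214103 ]
rails
[257, 0, 41, 221, 7229] c 510.9 -108.0 sz 34.3 200.4 ang 11.0 z [0.0486 0.0572 0.0593]
plate
[105, 0, 22, 169, 1323] c 686.7 -114.4 sz 16.6 188.0 ang 9.7 z [0.0087 0.0106 0.0207]
[239, 0, 76, 222, 16105] c 510.8 -106.3 sz 74.6 232.6 ang 11.1 z [0.0112 0.0135 0.0589]
[338, 84, 116, 65, 1543] c 385.4 -129.8 sz 13.7 140.2 ang 80.6 z [0.011  0.0148 0.017 ]
[529, 213, 31, 61, 1155] c 92.7 -35.9 sz 87.7 43.3 ang 80.9 z [0.0091 0.0159 0.0339]
[96, 245, 48, 44, 1420] c 666.2 98.5 sz 59.9 42.6 ang 57.4 z [0.0118 0.032  0.0333]
[75, 307, 39, 20, 405] c 706.6 194.4 sz 59.6 29.1 ang 10.9 z [0.0092 0.0169 0.0182]
```

View pics/w2.png

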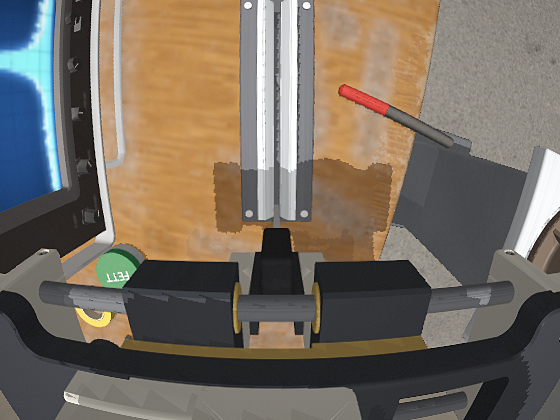

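The wrist view shows the channel as a vertical line at column ~277, with the open end at row ~222. The held blade is at column ~277, just short of the mouth, so next I measure its lateral offset from the rails.

```bash
python3 - <<'E'
from h import *
f=load("w2.npz");P=wcloud(f);T=(P-f["pos"])@R(-1.3754)*1000
U,V=np.meshgrid(range(560),range(420))
m=(P[...,2]>.045)&(P[...,2]<.065)&(U>250)&(U<305)&(V<225)
print("rail start x(tool)",np.percentile(T[m][:,0],[0.1,1]))
for a in range(5,200,20):
    q=T[m&(T[...,0]>a)&(T[...,0]<a+20)]; 
    if len(q)>50:
        y=q[:,1];top=q[q[:,2]>np.percentile(q[:,2],0)]
        neg=y[y<np.median([y.min(),y.max()])];pos=y[y>np.median([y.min(),y.max()])]
        print(a,"out",np.round([y.min(),y.max(),(y.min()+y.max())/2],1),"in",np.round([neg.max(),pos.min(),(neg.max()+pos.min())/2],1))
fl=(P[...,2]<.035)&(U>265)&(U<290)&(V<215)
for a in range(5,200,30):
    q=T[fl&(T[...,0]>a)&(T[...,0]<a+30)]
    if len(q)>10: print("floor",a,len(q),np.round(np.median(q[:,1]),2))
# blade grip block, tool axes
b=(U>235)&(U<320)&(V>228)&(V<255)&(T[...,2]>-30)&(T[...,2]<60)&(abs(T[...,1])<14)
q=T[b];print("block",len(q),np.round(np.percentile(q,[2,50,98],axis=0),1).tolist())
E
```

```text
rail start x(tool) [-14.5404332  -12.33087276]
5 out [-16.3  17.5   0.6] in [-2.9  3.4  0.3]
25 out [-16.7  17.4   0.3] in [-2.9  3.4  0.3]
45 out [-16.7  17.    0.2] in [-2.8  4.3  0.7]
65 out [-16.4  17.    0.3] in [-2.8  4.2  0.7]
85 out [-16.3  17.7   0.7] in [-2.7  3.4  0.3]
105 out [-16.2  17.6   0.7] in [-2.7  3.4  0.3]
125 out [-16.2  17.7   0.7] in [-2.7  3.4  0.3]
145 out [-16.2  16.9   0.4] in [-2.7  3.4  0.3]
165 out [-16.3  17.9   0.8] in [-0.1  0.8  0.4]
floor 5 172 -0.18
floor 35 197 0.83
floor 65 210 0.84
floor 95 181 0.82
floor 125 175 -0.09
floor 155 186 0.89
floor 185 25 -0.06
block 808 [[9.5, -10.0, 5.9], [14.6, -0.2, 19.6], [15.1, 10.3, 40.3]]
```

>>> jog_arm(targets=[{"dx": 4,"dy": 0.4,"dz": 5,"rx": 0,"ry": 0,"rz": 0.001,"gripper": 1},{"dx": 7,"dy": 0.4,"dz": 25,"rx": 0,"ry": 0,"rz": 0.001,"gripper": 1},{"dx": 7,"dy": 0.4,"dz": 40,"rx": 0,"ry": 0,"rz": 0.001,"gripper": 1},{"dx": 7,"dy": 0.4,"dz": 50,"rx": 0,"ry": 0,"rz": 0.001,"gripper": 1},{"dx": 7,"dy": 0.4,"dz": 60,"rx": 0,"ry": 0,"rz": 0.001,"gripper": 1},{"dx": 7,"dy": 0.4,"dz": 70,"rx": 0,"ry": 0,"rz": 0.001,"gripper": 1},{"dx": 7,"dy": 0.4,"dz": 75,"rx": 0,"ry": 0,"rz": 0.001,"gripper": 1},{"dx": 7,"dy": 0.4,"dz": 75,"rx": 0,"ry": 0,"rz": 0.001,"gripper": 1}])

```text
t: 4.87
eef_pos: [0.4955, -0.0317, 0.1239]
ee_rot: [3.14, -0.0, -1.377]
force: [-0.4, -1.2, -0.3]
width: 0.0157
gripper_force: 40.0
```

>>> jog_arm(targets=[{"dx": 0,"dy": 0,"dz": 3,"rx": 0,"ry": 0,"rz": 0,"gripper": 1},{"dx": 0,"dy": 0,"dz": 6,"rx": 0,"ry": 0,"rz": 0,"gripper": 1},{"dx": 0,"dy": 0,"dz": 9,"rx": 0,"ry": 0,"rz": 0,"gripper": 1},{"dx": 0,"dy": 0,"dz": 12,"rx": 0,"ry": 0,"rz": 0,"gripper": 1},{"dx": 0,"dy": 0,"dz": 14,"rx": 0,"ry": 0,"rz": 0,"gripper": 1},{"dx": 0,"dy": 0,"dz": 14.5,"rx": 0,"ry": 0,"rz": 0,"gripper": 1},{"dx": 0,"dy": 0,"dz": 15,"rx": 0,"ry": 0,"rz": 0,"gripper": 1},{"dx": 0,"dy": 0,"dz": 15,"rx": 0,"ry": 0,"rz": 0,"gripper": 1}])

```text
t: 5.53
eef_pos: [0.4985, -0.0319, 0.1144]
ee_rot: [-3.136, -0.002, -1.374]
force: [-7.4, -0.4, 34.4]
width: 0.0158
gripper_force: 40.5
```

Unexpected resistance of 34 N, so I'll back off and look.

>>> jog_arm(targets=[{"dx": 0,"dy": 0,"dz": -3,"rx": 0,"ry": 0,"rz": 0,"gripper": 1},{"dx": 0,"dy": 0,"dz": -6,"rx": 0,"ry": 0,"rz": 0,"gripper": 1},{"dx": 0,"dy": 0,"dz": -9,"rx": 0,"ry": 0,"rz": 0,"gripper": 1},{"dx": 0,"dy": 0,"dz": -10,"rx": 0,"ry": 0,"rz": 0,"gripper": 1},{"dx": 0,"dy": 0,"dz": -10,"rx": 0,"ry": 0,"rz": 0,"gripper": 1},{"dx": 0,"dy": 0,"dz": -10,"rx": 0,"ry": 0,"rz": 0,"gripper": 1},{"dx": 0,"dy": 0,"dz": -10,"rx": 0,"ry": 0,"rz": 0,"gripper": 1},{"dx": 0,"dy": 0,"dz": -10,"rx": 0,"ry": 0,"rz": 0,"gripper": 1}])

```text
t: 6.2
eef_pos: [0.496, -0.0317, 0.1199]
ee_rot: [-3.141, -0.0, -1.377]
force: [1.8, 0.7, -1.3]
width: 0.0154
gripper_force: 39.9
```

```bash
python3 - <<'E'
from h import *
from station import arm
s=arm.get_state();print(s["eef_pos"],s["ee_rot"],s["force"],s["moment"])
w=arm.grab_frame("wrist");np.savez("w3.npz",**w,pos=s["eef_pos"])
d=arm.grab_frame("side");np.savez("side3.npz",**d)
A=cv2.resize(w["frame"][150:290,190:370],(540,420),interpolation=2)
V=d["view"];p=V[:3,:3]@np.array([.495,-.03,.06])+V[:3,3];u=int(d["fx"]*p[0]/p[2]+d["cx"]);v=int(d["fy"]*p[1]/p[2]+d["cy"]);print(u,v)
B=cv2.resize(d["frame"][v-35:v+35,u-20:u+23],(258,420),interpolation=2)
cv2.imwrite("pics/c3.png",np.hstack([A,B])[:,:,::-1])
E
```

```text
[ 0.49602491 -0.03167066  0.11993869] [-3.14136908e+00 -4.40727713e-05 -1.37667124e+00] [ 1.79181971  0.69320733 -1.25688415] [ 0.22134469 -0.67079804  0.00703105]
297 212
```

View pics/c3.png

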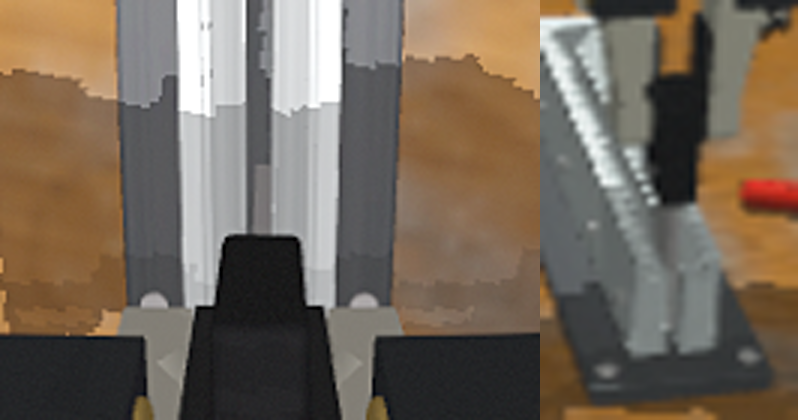

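```bash
python3 - <<'E'
from h import *
U,V=np.meshgrid(range(560),range(420))
for n in("w2","w3"):
    f=load(n+".npz");P=wcloud(f);T=(P-f["pos"])@R(-1.3765)*1000
    b=(U>255)&(U<300)&(V>215)&(V<262)&(T[...,0]<17)&(T[...,0]>5)&(T[...,2]<60)&(abs(T[...,1])<12)
    q=T[b];print(n,"front face z",np.round(np.percentile(q[:,2],[0.5,2,50,98,99.5]),1))
    for a in range(0,60,6):
        k=q[(q[:,2]>a)&(q[:,2]<a+6)]
        if len(k)>5: print(a,len(k),"x",np.round(np.median(k[:,0]),1),"y",np.round([k[:,1].min(),k[:,1].max()],1))
f=load("w3.npz");P=wcloud(f);T=(P-f["pos"])@R(-1.3765)*1000
m=(P[...,2]>.045)&(P[...,2]<.065)&(U>240)&(U<320)&(V<250)
for a in range(5,165,20):
    q=T[m&(T[...,0]>a)&(T[...,0]<a+20)]
    if len(q)>50:
        y=q[:,1];c=(y.min()+y.max())/2
        print(a,"out",np.round([y.min(),y.max(),c],1),"in",np.round([y[y<c].max(),y[y>c].min()],1))
g=(T[...,0]>5)&(T[...,0]<60)&(abs(T[...,1])<3.0)&(V<240)
print("channel z",np.round(np.percentile(P[g][:,2],[5,25,50]),4))
# blade from side
d=load("side3.npz");S=cloud(d);T=(S-f["pos"])@R(-1.3765)*1000
b=(abs(T[...,0]+14)<6)&(abs(T[...,1])<12)&(T[...,2]>-15)&(T[...,2]<70)
q=T[b]
for a in range(-12,66,6):
    k=q[(q[:,2]>a)&(q[:,2]<a+6)]
    if len(k)>2: print("side",a,len(k),"x",np.round(np.median(k[:,0]),1),"y",np.round([k[:,1].min(),k[:,1].max()],1))
E
```

```text
w2 front face z [ 0.1  0.6 16.  52.7 57.6]
0 241 x 14.3 y [-7.9  8.1]
6 206 x 14.4 y [-10.5  11.4]
12 187 x 14.4 y [-10.8  11.5]
18 147 x 14.6 y [-10.8  11.5]
24 116 x 14.6 y [-7.9  8.1]
30 104 x 14.6 y [-7.6  7.8]
36 99 x 14.6 y [-7.9  8. ]
42 14 x 14.5 y [-7.4  7.5]
48 11 x 11.7 y [-1.5  1.7]
54 18 x 11.6 y [-1.5  1.7]
w3 front face z [ 0.1  0.5 16.  53.9 59.1]
0 245 x 14.3 y [-8.   8.1]
6 198 x 14.4 y [-10.3  11.4]
12 186 x 14.4 y [-10.8  11.4]
18 146 x 14.4 y [-10.8  11.5]
24 122 x 14.5 y [-7.5  8.2]
30 106 x 14.5 y [-7.7  8.3]
36 96 x 14.5 y [-7.3  8. ]
42 13 x 14.4 y [-6.8  8.1]
48 9 x 11.5 y [-1.5  2.3]
54 23 x 11.6 y [-11.9  11.4]
5 out [-17.1  17.1  -0. ] in [-0.2  0.4]
25 out [-16.9  17.1   0.1] in [-3.4  3.1]
45 out [-17.1  16.6  -0.2] in [-3.4  3.1]
65 out [-17.4  17.   -0.2] in [-3.3  3.6]
85 out [-17.2  16.9  -0.1] in [-3.3  3. ]
105 out [-17.1  16.9  -0.1] in [-3.2  3. ]
125 out [-17.1  17.1  -0. ] in [-3.2  3.1]
145 out [-16.6  17.2   0.3] in [-3.2  3.1]
channel z [0.0114 0.0121 0.0129]
side -12 8 x -9.7 y [-12.   11.1]
side -6 9 x -9.5 y [-11.8   9.7]
side 0 27 x -11.2 y [-11.5  10.2]
side 6 22 x -14.0 y [-11.4  10.3]
side 12 23 x -14.7 y [-10.7  10.6]
side 18 21 x -14.4 y [-10.7  10.7]
side 24 14 x -14.9 y [-8.4  5. ]
side 30 17 x -15.0 y [-8.6  5.9]
side 36 16 x -15.2 y [-8.4  5.8]
side 42 12 x -14.8 y [-7.5  5.5]
side 48 4 x -11.2 y [-2.3  0.4]
side 54 5 x -12.1 y [-2.5  0.8]
side 60 11 x -13.7 y [-10.6  11.7]
```

The blade hasn't slipped in the grip and is centred on the channel, so I'll go down again slowly.

>>> jog_arm(targets=[{"dx": 0,"dy": 0,"dz": 1,"rx": 0,"ry": 0,"rz": 0,"gripper": 1},{"dx": 0,"dy": 0,"dz": 2,"rx": 0,"ry": 0,"rz": 0,"gripper": 1},{"dx": 0,"dy": 0,"dz": 3,"rx": 0,"ry": 0,"rz": 0,"gripper": 1},{"dx": 0,"dy": 0,"dz": 4,"rx": 0,"ry": 0,"rz": 0,"gripper": 1},{"dx": 0,"dy": 0,"dz": 4,"rx": 0,"ry": 0,"rz": 0,"gripper": 1},{"dx": 0,"dy": 0,"dz": 4,"rx": 0,"ry": 0,"rz": 0,"gripper": 1},{"dx": 0,"dy": 0,"dz": 4,"rx": 0,"ry": 0,"rz": 0,"gripper": 1},{"dx": 0,"dy": 0,"dz": 4,"rx": 0,"ry": 0,"rz": 0,"gripper": 1}])

```text
t: 6.97
eef_pos: [0.4959, -0.0317, 0.116]
ee_rot: [-3.141, 0.0, -1.377]
force: [3.1, 1.3, -2.5]
width: 0.016
gripper_force: 39.9
```

>>> jog_arm(targets=[{"dx": 0,"dy": 0,"dz": 0.5,"rx": 0,"ry": 0,"rz": 0,"gripper": 1},{"dx": 0,"dy": 0,"dz": 1,"rx": 0,"ry": 0,"rz": 0,"gripper": 1},{"dx": 0,"dy": 0,"dz": 1,"rx": 0,"ry": 0,"rz": 0,"gripper": 1},{"dx": 0,"dy": 0,"dz": 1,"rx": 0,"ry": 0,"rz": 0,"gripper": 1},{"dx": 0,"dy": 0,"dz": 1,"rx": 0,"ry": 0,"rz": 0,"gripper": 1},{"dx": 0,"dy": 0,"dz": 1,"rx": 0,"ry": 0,"rz": 0,"gripper": 1},{"dx": 0,"dy": 0,"dz": 1,"rx": 0,"ry": 0,"rz": 0,"gripper": 1},{"dx": 0,"dy": 0,"dz": 1,"rx": 0,"ry": 0,"rz": 0,"gripper": 1}])

```text
t: 7.63
eef_pos: [0.4959, -0.0318, 0.1151]
ee_rot: [-3.141, -0.0, -1.377]
force: [2.5, -0.0, -0.3]
width: 0.0155
gripper_force: 39.9
```

>>> jog_arm(targets=[{"dx": 0,"dy": -0.3,"dz": 0.5,"rx": 0,"ry": 0,"rz": 0,"gripper": 1},{"dx": 0,"dy": -0.3,"dz": 1,"rx": 0,"ry": 0,"rz": 0,"gripper": 1},{"dx": 0,"dy": -0.3,"dz": 1,"rx": 0,"ry": 0,"rz": 0,"gripper": 1},{"dx": 0,"dy": -0.3,"dz": 1,"rx": 0,"ry": 0,"rz": 0,"gripper": 1},{"dx": 0,"dy": -0.3,"dz": 1,"rx": 0,"ry": 0,"rz": 0,"gripper": 1},{"dx": 0,"dy": -0.3,"dz": 1,"rx": 0,"ry": 0,"rz": 0,"gripper": 1},{"dx": 0,"dy": -0.3,"dz": 1,"rx": 0,"ry": 0,"rz": 0,"gripper": 1},{"dx": 0,"dy": -0.3,"dz": 1,"rx": 0,"ry": 0,"rz": 0,"gripper": 1}])

```text
t: 8.3
eef_pos: [0.4962, -0.0317, 0.1147]
ee_rot: [-3.141, -0.0, -1.376]
force: [0.0, 0.4, 7.6]
width: 0.0156
gripper_force: 39.9
```

>>> jog_arm(targets=[{"dx": 0,"dy": 0,"dz": 0.5,"rx": 0,"ry": 0,"rz": 0,"gripper": 1},{"dx": 0,"dy": 0,"dz": 1,"rx": 0,"ry": 0,"rz": 0,"gripper": 1},{"dx": 0,"dy": 0,"dz": 1,"rx": 0,"ry": 0,"rz": 0,"gripper": 1},{"dx": 0,"dy": 0,"dz": 1,"rx": 0,"ry": 0,"rz": 0,"gripper": 1},{"dx": 0,"dy": 0,"dz": 1,"rx": 0,"ry": 0,"rz": 0,"gripper": 1},{"dx": 0,"dy": 0,"dz": 1,"rx": 0,"ry": 0,"rz": 0,"gripper": 1},{"dx": 0,"dy": 0,"dz": 1,"rx": 0,"ry": 0,"rz": 0,"gripper": 1},{"dx": 0,"dy": 0,"dz": 1,"rx": 0,"ry": 0,"rz": 0,"gripper": 1}])

```text
t: 8.97
eef_pos: [0.4966, -0.0318, 0.1146]
ee_rot: [-3.14, -0.001, -1.376]
force: [-2.5, 0.8, 15.7]
width: 0.0158
gripper_force: 40.0
```

Contact at a steady z of 0.1147 is the floor: the fingers were still closing during the first lift, so the grasp sits high on the block. The blade now stands in the mouth, so I'll regrasp it lower.

>>> jog_arm(targets=[{"dx": 0,"dy": 0.3,"dz": -1.5,"rx": 0,"ry": 0,"rz": 0,"gripper": 0.64},{"dx": 0,"dy": 0.3,"dz": -1.5,"rx": 0,"ry": 0,"rz": 0,"gripper": 0.64},{"dx": 0,"dy": 0.3,"dz": -1.5,"rx": 0,"ry": 0,"rz": 0,"gripper": 0.64},{"dx": 0,"dy": 0.3,"dz": 5,"rx": 0,"ry": 0,"rz": 0,"gripper": 0.64},{"dx": 0,"dy": 0.3,"dz": 10,"rx": 0,"ry": 0,"rz": 0,"gripper": 0.64},{"dx": 0,"dy": 0.3,"dz": 15,"rx": 0,"ry": 0,"rz": 0,"gripper": 0.64},{"dx": 0,"dy": 0.3,"dz": 19,"rx": 0,"ry": 0,"rz": 0,"gripper": 0.64},{"dx": 0,"dy": 0.3,"dz": 19,"rx": 0,"ry": 0,"rz": 0,"gripper": 0.64}])

```text
t: 9.63
eef_pos: [0.495, -0.032, 0.0927]
ee_rot: [3.139, -0.0, -1.377]
force: [0.3, -0.1, -0.1]
width: 0.0313
gripper_force: 0.0
```

>>> jog_arm(targets=[{"dx": 0,"dy": 0,"dz": 0,"rx": 0,"ry": 0,"rz": 0,"gripper": 0.72},{"dx": 0,"dy": 0,"dz": 0,"rx": 0,"ry": 0,"rz": 0,"gripper": 0.78},{"dx": 0,"dy": 0,"dz": 0,"rx": 0,"ry": 0,"rz": 0,"gripper": 0.84},{"dx": 0,"dy": 0,"dz": 0,"rx": 0,"ry": 0,"rz": 0,"gripper": 1},{"dx": 0,"dy": 0,"dz": 0,"rx": 0,"ry": 0,"rz": 0,"gripper": 1},{"dx": 0,"dy": 0,"dz": 0,"rx": 0,"ry": 0,"rz": 0,"gripper": 1},{"dx": 0,"dy": 0,"dz": 0,"rx": 0,"ry": 0,"rz": 0,"gripper": 1},{"dx": 0,"dy": 0,"dz": 0,"rx": 0,"ry": 0,"rz": 0,"gripper": 1}])

```text
t: 10.3
eef_pos: [0.4959, -0.0317, 0.0943]
ee_rot: [-3.141, 0.0, -1.377]
force: [-0.1, -1.1, 1.3]
width: 0.0157
gripper_force: 40.0
```

>>> jog_arm(targets=[{"dx": 3,"dy": 0,"dz": 0,"rx": 0,"ry": 0,"rz": 0,"gripper": 1},{"dx": 6,"dy": 0,"dz": 0,"rx": 0,"ry": 0,"rz": 0,"gripper": 1},{"dx": 9,"dy": 0,"dz": 0,"rx": 0,"ry": 0,"rz": 0,"gripper": 1},{"dx": 12,"dy": 0,"dz": 0,"rx": 0,"ry": 0,"rz": 0,"gripper": 1},{"dx": 14,"dy": 0,"dz": 0,"rx": 0,"ry": 0,"rz": 0,"gripper": 1},{"dx": 16,"dy": 0,"dz": 0,"rx": 0,"ry": 0,"rz": 0,"gripper": 1},{"dx": 17,"dy": 0,"dz": 0,"rx": 0,"ry": 0,"rz": 0,"gripper": 1},{"dx": 18,"dy": 0,"dz": 0,"rx": 0,"ry": 0,"rz": 0,"gripper": 1}])

```text
t: 10.97
eef_pos: [0.4995, -0.0495, 0.0942]
ee_rot: [-3.141, 0.0, -1.377]
force: [-0.1, 2.6, 4.5]
width: 0.0161
gripper_force: 40.0
```

>>> jog_arm(targets=[{"dx": 0.7,"dy": 0,"dz": 0,"rx": 0,"ry": 0,"rz": 0,"gripper": 1},{"dx": 1.4,"dy": 0,"dz": 0,"rx": 0,"ry": 0,"rz": 0,"gripper": 1},{"dx": 2.1,"dy": 0,"dz": 0,"rx": 0,"ry": 0,"rz": 0,"gripper": 1},{"dx": 2.8,"dy": 0,"dz": 0,"rx": 0,"ry": 0,"rz": 0,"gripper": 1},{"dx": 3.4,"dy": 0,"dz": 0,"rx": 0,"ry": 0,"rz": 0,"gripper": 1},{"dx": 4,"dy": 0,"dz": 0,"rx": 0,"ry": 0,"rz": 0,"gripper": 1},{"dx": 4.5,"dy": 0,"dz": 0,"rx": 0,"ry": 0,"rz": 0,"gripper": 1},{"dx": 5,"dy": 0,"dz": 0,"rx": 0,"ry": 0,"rz": 0,"gripper": 1}])

```text
t: 11.63
eef_pos: [0.5004, -0.0542, 0.0942]
ee_rot: [-3.141, 0.0, -1.377]
force: [-1.3, 2.9, 4.7]
width: 0.0161
gripper_force: 40.0
```

>>> jog_arm(targets=[{"dx": 0.7,"dy": 0,"dz": -0.4,"rx": 0,"ry": 0,"rz": 0,"gripper": 1},{"dx": 1.4,"dy": 0,"dz": -0.4,"rx": 0,"ry": 0,"rz": 0,"gripper": 1},{"dx": 2.1,"dy": 0,"dz": -0.4,"rx": 0,"ry": 0,"rz": 0,"gripper": 1},{"dx": 2.8,"dy": 0,"dz": -0.4,"rx": 0,"ry": 0,"rz": 0,"gripper": 1},{"dx": 3.4,"dy": 0,"dz": -0.4,"rx": 0,"ry": 0,"rz": 0,"gripper": 1},{"dx": 4,"dy": 0,"dz": -0.4,"rx": 0,"ry": 0,"rz": 0,"gripper": 1},{"dx": 4.5,"dy": 0,"dz": -0.4,"rx": 0,"ry": 0,"rz": 0,"gripper": 1},{"dx": 5,"dy": 0,"dz": -0.4,"rx": 0,"ry": 0,"rz": 0,"gripper": 1}])

```text
t: 12.3
eef_pos: [0.5009, -0.0594, 0.0943]
ee_rot: [3.141, -0.0, -1.377]
force: [-0.5, 0.9, -0.9]
width: 0.0157
gripper_force: 40.0
```

>>> jog_arm(targets=[{"dx": 0.7,"dy": 0,"dz": 0,"rx": 0,"ry": 0,"rz": 0,"gripper": 1},{"dx": 1.4,"dy": 0,"dz": 0,"rx": 0,"ry": 0,"rz": 0,"gripper": 1},{"dx": 2.1,"dy": 0,"dz": 0,"rx": 0,"ry": 0,"rz": 0,"gripper": 1},{"dx": 2.8,"dy": 0,"dz": 0,"rx": 0,"ry": 0,"rz": 0,"gripper": 1},{"dx": 3.4,"dy": 0,"dz": 0,"rx": 0,"ry": 0,"rz": 0,"gripper": 1},{"dx": 4,"dy": 0,"dz": 0,"rx": 0,"ry": 0,"rz": 0,"gripper": 1},{"dx": 4.5,"dy": 0,"dz": 0,"rx": 0,"ry": 0,"rz": 0,"gripper": 1},{"dx": 5,"dy": 0,"dz": 0,"rx": 0,"ry": 0,"rz": 0,"gripper": 1}])

```text
t: 12.97
eef_pos: [0.5021, -0.0642, 0.0945]
ee_rot: [3.142, -0.0, -1.377]
force: [-0.6, 0.1, -0.6]
width: 0.0156
gripper_force: 40.0
```

>>> jog_arm(targets=[{"dx": 0.8,"dy": 0,"dz": 0,"rx": 0,"ry": 0,"rz": 0,"gripper": 1},{"dx": 1.6,"dy": 0,"dz": 0,"rx": 0,"ry": 0,"rz": 0,"gripper": 1},{"dx": 2.4,"dy": 0,"dz": 0,"rx": 0,"ry": 0,"rz": 0,"gripper": 1},{"dx": 3.2,"dy": 0,"dz": 0,"rx": 0,"ry": 0,"rz": 0,"gripper": 1},{"dx": 3.8,"dy": 0,"dz": 0,"rx": 0,"ry": 0,"rz": 0,"gripper": 1},{"dx": 4.3,"dy": 0,"dz": 0,"rx": 0,"ry": 0,"rz": 0,"gripper": 1},{"dx": 4.7,"dy": 0,"dz": 0,"rx": 0,"ry": 0,"rz": 0,"gripper": 1},{"dx": 5,"dy": 0,"dz": 0,"rx": 0,"ry": 0,"rz": 0,"gripper": 1}])

```text
t: 13.63
eef_pos: [0.5031, -0.0691, 0.0945]
ee_rot: [-3.142, -0.0, -1.377]
force: [-0.6, -0.5, -2.0]
width: 0.0158
gripper_force: 40.0
```

>>> jog_arm(targets=[{"dx": 0.8,"dy": 0,"dz": 0,"rx": 0,"ry": 0,"rz": 0,"gripper": 1},{"dx": 1.6,"dy": 0,"dz": 0,"rx": 0,"ry": 0,"rz": 0,"gripper": 1},{"dx": 2.4,"dy": 0,"dz": 0,"rx": 0,"ry": 0,"rz": 0,"gripper": 1},{"dx": 3.2,"dy": 0,"dz": 0,"rx": 0,"ry": 0,"rz": 0,"gripper": 1},{"dx": 3.8,"dy": 0,"dz": 0,"rx": 0,"ry": 0,"rz": 0,"gripper": 1},{"dx": 4.3,"dy": 0,"dz": 0,"rx": 0,"ry": 0,"rz": 0,"gripper": 1},{"dx": 4.7,"dy": 0,"dz": 0,"rx": 0,"ry": 0,"rz": 0,"gripper": 1},{"dx": 5,"dy": 0,"dz": 0,"rx": 0,"ry": 0,"rz": 0,"gripper": 1}])

```text
t: 14.3
eef_pos: [0.5041, -0.074, 0.0945]
ee_rot: [-3.142, -0.0, -1.377]
force: [0.7, -0.7, -1.4]
width: 0.0159
gripper_force: 40.0
```

>>> jog_arm(targets=[{"dx": 0.8,"dy": 0,"dz": 0.1,"rx": 0,"ry": 0,"rz": 0,"gripper": 1},{"dx": 1.6,"dy": 0,"dz": 0.1,"rx": 0,"ry": 0,"rz": 0,"gripper": 1},{"dx": 2.4,"dy": 0,"dz": 0.1,"rx": 0,"ry": 0,"rz": 0,"gripper": 1},{"dx": 3.2,"dy": 0,"dz": 0.1,"rx": 0,"ry": 0,"rz": 0,"gripper": 1},{"dx": 3.8,"dy": 0,"dz": 0.1,"rx": 0,"ry": 0,"rz": 0,"gripper": 1},{"dx": 4.3,"dy": 0,"dz": 0.1,"rx": 0,"ry": 0,"rz": 0,"gripper": 1},{"dx": 4.7,"dy": 0,"dz": 0.1,"rx": 0,"ry": 0,"rz": 0,"gripper": 1},{"dx": 5,"dy": 0,"dz": 0.1,"rx": 0,"ry": 0,"rz": 0,"gripper": 1}])

```text
t: 14.97
eef_pos: [0.505, -0.0789, 0.0944]
ee_rot: [3.142, -0.0, -1.377]
force: [0.0, 0.2, -1.2]
width: 0.0159
gripper_force: 40.0
```

>>> jog_arm(targets=[{"dx": 0.8,"dy": 0,"dz": 0.1,"rx": 0,"ry": 0,"rz": 0,"gripper": 1},{"dx": 1.6,"dy": 0,"dz": 0.1,"rx": 0,"ry": 0,"rz": 0,"gripper": 1},{"dx": 2.4,"dy": 0,"dz": 0.1,"rx": 0,"ry": 0,"rz": 0,"gripper": 1},{"dx": 3.2,"dy": 0,"dz": 0.1,"rx": 0,"ry": 0,"rz": 0,"gripper": 1},{"dx": 3.8,"dy": 0,"dz": 0.1,"rx": 0,"ry": 0,"rz": 0,"gripper": 1},{"dx": 4.3,"dy": 0,"dz": 0.1,"rx": 0,"ry": 0,"rz": 0,"gripper": 1},{"dx": 4.7,"dy": 0,"dz": 0.1,"rx": 0,"ry": 0,"rz": 0,"gripper": 1},{"dx": 5,"dy": 0,"dz": 0.1,"rx": 0,"ry": 0,"rz": 0,"gripper": 1}])

```text
t: 15.63
eef_pos: [0.506, -0.0838, 0.0943]
ee_rot: [-3.142, 0.0, -1.377]
force: [0.2, 0.7, -0.1]
width: 0.0162
gripper_force: 40.0
```

>>> jog_arm(targets=[{"dx": 0.8,"dy": 0,"dz": 0,"rx": 0,"ry": 0,"rz": 0,"gripper": 1},{"dx": 1.6,"dy": 0,"dz": 0,"rx": 0,"ry": 0,"rz": 0,"gripper": 1},{"dx": 2.4,"dy": 0,"dz": 0,"rx": 0,"ry": 0,"rz": 0,"gripper": 1},{"dx": 3.2,"dy": 0,"dz": 0,"rx": 0,"ry": 0,"rz": 0,"gripper": 1},{"dx": 3.8,"dy": 0,"dz": 0,"rx": 0,"ry": 0,"rz": 0,"gripper": 1},{"dx": 4.3,"dy": 0,"dz": 0,"rx": 0,"ry": 0,"rz": 0,"gripper": 1},{"dx": 4.7,"dy": 0,"dz": 0,"rx": 0,"ry": 0,"rz": 0,"gripper": 1},{"dx": 5,"dy": 0,"dz": 0,"rx": 0,"ry": 0,"rz": 0,"gripper": 1}])

```text
t: 16.3
eef_pos: [0.507, -0.0887, 0.0943]
ee_rot: [-3.142, -0.0, -1.377]
force: [0.1, 1.0, -1.1]
width: 0.0159
gripper_force: 40.0
```

>>> jog_arm(targets=[{"dx": 0.8,"dy": 0,"dz": 0,"rx": 0,"ry": 0,"rz": 0,"gripper": 1},{"dx": 1.6,"dy": 0,"dz": 0,"rx": 0,"ry": 0,"rz": 0,"gripper": 1},{"dx": 2.4,"dy": 0,"dz": 0,"rx": 0,"ry": 0,"rz": 0,"gripper": 1},{"dx": 3.2,"dy": 0,"dz": 0,"rx": 0,"ry": 0,"rz": 0,"gripper": 1},{"dx": 3.8,"dy": 0,"dz": 0,"rx": 0,"ry": 0,"rz": 0,"gripper": 1},{"dx": 4.3,"dy": 0,"dz": 0,"rx": 0,"ry": 0,"rz": 0,"gripper": 1},{"dx": 4.7,"dy": 0,"dz": 0,"rx": 0,"ry": 0,"rz": 0,"gripper": 1},{"dx": 5,"dy": 0,"dz": 0,"rx": 0,"ry": 0,"rz": 0,"gripper": 1}])

```text
t: 16.97
eef_pos: [0.5079, -0.0936, 0.0943]
ee_rot: [-3.142, 0.0, -1.377]
force: [-0.0, 1.3, -0.5]
width: 0.0164
gripper_force: 40.0
```

>>> jog_arm(targets=[{"dx": 0.8,"dy": 0,"dz": 0,"rx": 0,"ry": 0,"rz": 0,"gripper": 1},{"dx": 1.6,"dy": 0,"dz": 0,"rx": 0,"ry": 0,"rz": 0,"gripper": 1},{"dx": 2.4,"dy": 0,"dz": 0,"rx": 0,"ry": 0,"rz": 0,"gripper": 1},{"dx": 3.2,"dy": 0,"dz": 0,"rx": 0,"ry": 0,"rz": 0,"gripper": 1},{"dx": 3.6,"dy": 0,"dz": 0,"rx": 0,"ry": 0,"rz": 0,"gripper": 1},{"dx": 4,"dy": 0,"dz": 0,"rx": 0,"ry": 0,"rz": 0,"gripper": 1},{"dx": 4,"dy": 0,"dz": 0,"rx": 0,"ry": 0,"rz": 0,"gripper": 1},{"dx": 4,"dy": 0,"dz": 0,"rx": 0,"ry": 0,"rz": 0,"gripper": 1}])

```text
t: 17.63
eef_pos: [0.5087, -0.0976, 0.0943]
ee_rot: [-3.142, -0.0, -1.377]
force: [-0.0, -0.5, -0.8]
width: 0.0157
gripper_force: 40.0
```

>>> jog_arm(targets=[{"dx": 0.8,"dy": 0,"dz": 0,"rx": 0,"ry": 0,"rz": 0,"gripper": 1},{"dx": 1.6,"dy": 0,"dz": 0,"rx": 0,"ry": 0,"rz": 0,"gripper": 1},{"dx": 2.4,"dy": 0,"dz": 0,"rx": 0,"ry": 0,"rz": 0,"gripper": 1},{"dx": 3.2,"dy": 0,"dz": 0,"rx": 0,"ry": 0,"rz": 0,"gripper": 1},{"dx": 3.8,"dy": 0,"dz": 0,"rx": 0,"ry": 0,"rz": 0,"gripper": 1},{"dx": 4.3,"dy": 0,"dz": 0,"rx": 0,"ry": 0,"rz": 0,"gripper": 1},{"dx": 4.7,"dy": 0,"dz": 0,"rx": 0,"ry": 0,"rz": 0,"gripper": 1},{"dx": 5,"dy": 0,"dz": 0,"rx": 0,"ry": 0,"rz": 0,"gripper": 1}])

```text
t: 18.3
eef_pos: [0.5097, -0.1025, 0.0943]
ee_rot: [-3.142, 0.0, -1.377]
force: [-0.3, 0.5, 0.8]
width: 0.0159
gripper_force: 40.0
```

>>> jog_arm(targets=[{"dx": 0.8,"dy": 0,"dz": 0,"rx": 0,"ry": 0,"rz": 0,"gripper": 1},{"dx": 1.6,"dy": 0,"dz": 0,"rx": 0,"ry": 0,"rz": 0,"gripper": 1},{"dx": 2.4,"dy": 0,"dz": 0,"rx": 0,"ry": 0,"rz": 0,"gripper": 1},{"dx": 3.2,"dy": 0,"dz": 0,"rx": 0,"ry": 0,"rz": 0,"gripper": 1},{"dx": 3.8,"dy": 0,"dz": 0,"rx": 0,"ry": 0,"rz": 0,"gripper": 1},{"dx": 4.3,"dy": 0,"dz": 0,"rx": 0,"ry": 0,"rz": 0,"gripper": 1},{"dx": 4.7,"dy": 0,"dz": 0,"rx": 0,"ry": 0,"rz": 0,"gripper": 1},{"dx": 5,"dy": 0,"dz": 0,"rx": 0,"ry": 0,"rz": 0,"gripper": 1}])

```text
t: 18.97
eef_pos: [0.5106, -0.1074, 0.0943]
ee_rot: [-3.142, -0.0, -1.377]
force: [-0.0, 1.0, 0.3]
width: 0.0159
gripper_force: 40.0
```

>>> jog_arm(targets=[{"dx": 0.8,"dy": 0,"dz": 0,"rx": 0,"ry": 0,"rz": 0,"gripper": 1},{"dx": 1.6,"dy": 0,"dz": 0,"rx": 0,"ry": 0,"rz": 0,"gripper": 1},{"dx": 2.4,"dy": 0,"dz": 0,"rx": 0,"ry": 0,"rz": 0,"gripper": 1},{"dx": 3.2,"dy": 0,"dz": 0,"rx": 0,"ry": 0,"rz": 0,"gripper": 1},{"dx": 3.8,"dy": 0,"dz": 0,"rx": 0,"ry": 0,"rz": 0,"gripper": 1},{"dx": 4.3,"dy": 0,"dz": 0,"rx": 0,"ry": 0,"rz": 0,"gripper": 1},{"dx": 4.7,"dy": 0,"dz": 0,"rx": 0,"ry": 0,"rz": 0,"gripper": 1},{"dx": 5,"dy": 0,"dz": 0,"rx": 0,"ry": 0,"rz": 0,"gripper": 1}])

```text
t: 19.63
eef_pos: [0.5116, -0.1123, 0.0943]
ee_rot: [-3.142, -0.0, -1.377]
force: [-0.3, 0.8, 0.5]
width: 0.0159
gripper_force: 40.0
```

>>> jog_arm(targets=[{"dx": 0.8,"dy": 0,"dz": 0,"rx": 0,"ry": 0,"rz": 0,"gripper": 1},{"dx": 1.6,"dy": 0,"dz": 0,"rx": 0,"ry": 0,"rz": 0,"gripper": 1},{"dx": 2.4,"dy": 0,"dz": 0,"rx": 0,"ry": 0,"rz": 0,"gripper": 1},{"dx": 3.2,"dy": 0,"dz": 0,"rx": 0,"ry": 0,"rz": 0,"gripper": 1},{"dx": 3.8,"dy": 0,"dz": 0,"rx": 0,"ry": 0,"rz": 0,"gripper": 1},{"dx": 4.3,"dy": 0,"dz": 0,"rx": 0,"ry": 0,"rz": 0,"gripper": 1},{"dx": 4.7,"dy": 0,"dz": 0,"rx": 0,"ry": 0,"rz": 0,"gripper": 1},{"dx": 5,"dy": 0,"dz": 0,"rx": 0,"ry": 0,"rz": 0,"gripper": 1}])

```text
t: 20.3
eef_pos: [0.5127, -0.1171, 0.0943]
ee_rot: [-3.141, 0.0, -1.377]
force: [0.6, 1.1, 0.4]
width: 0.0159
gripper_force: 40.0
```

>>> jog_arm(targets=[{"dx": 0.8,"dy": 0,"dz": 0,"rx": 0,"ry": 0,"rz": 0,"gripper": 1},{"dx": 1.6,"dy": 0,"dz": 0,"rx": 0,"ry": 0,"rz": 0,"gripper": 1},{"dx": 2.4,"dy": 0,"dz": 0,"rx": 0,"ry": 0,"rz": 0,"gripper": 1},{"dx": 3.2,"dy": 0,"dz": 0,"rx": 0,"ry": 0,"rz": 0,"gripper": 1},{"dx": 3.8,"dy": 0,"dz": 0,"rx": 0,"ry": 0,"rz": 0,"gripper": 1},{"dx": 4.3,"dy": 0,"dz": 0,"rx": 0,"ry": 0,"rz": 0,"gripper": 1},{"dx": 4.7,"dy": 0,"dz": 0,"rx": 0,"ry": 0,"rz": 0,"gripper": 1},{"dx": 5,"dy": 0,"dz": 0,"rx": 0,"ry": 0,"rz": 0,"gripper": 1}])

```text
t: 20.97
eef_pos: [0.5142, -0.1217, 0.0944]
ee_rot: [-3.14, 0.0, -1.377]
force: [3.3, 5.6, -0.6]
width: 0.016
gripper_force: 40.0
```

The blade has met the ramp (drag about 4.9 N). I'll ease it toward the far rail and advance in fine steps.

>>> jog_arm(targets=[{"dx": 0,"dy": -0.2,"dz": 0,"rx": 0,"ry": 0,"rz": 0,"gripper": 1},{"dx": 0,"dy": -0.4,"dz": 0,"rx": 0,"ry": 0,"rz": 0,"gripper": 1},{"dx": 0.2,"dy": -0.5,"dz": 0,"rx": 0,"ry": 0,"rz": 0,"gripper": 1},{"dx": 0.4,"dy": -0.5,"dz": 0,"rx": 0,"ry": 0,"rz": 0,"gripper": 1},{"dx": 0.6,"dy": -0.5,"dz": 0,"rx": 0,"ry": 0,"rz": 0,"gripper": 1},{"dx": 0.8,"dy": -0.5,"dz": 0,"rx": 0,"ry": 0,"rz": 0,"gripper": 1},{"dx": 0.9,"dy": -0.5,"dz": 0,"rx": 0,"ry": 0,"rz": 0,"gripper": 1},{"dx": 1,"dy": -0.5,"dz": 0,"rx": 0,"ry": 0,"rz": 0,"gripper": 1}])

```text
t: 21.63
eef_pos: [0.5149, -0.1226, 0.0945]
ee_rot: [-3.14, 0.0, -1.377]
force: [3.1, 5.2, -1.5]
width: 0.0158
gripper_force: 40.0
```

>>> jog_arm(targets=[{"dx": 0,"dy": -0.2,"dz": 0,"rx": 0,"ry": 0,"rz": 0,"gripper": 1},{"dx": 0.2,"dy": -0.4,"dz": 0.1,"rx": 0,"ry": 0,"rz": 0,"gripper": 1},{"dx": 0.5,"dy": -0.4,"dz": 0.2,"rx": 0,"ry": 0,"rz": 0,"gripper": 1},{"dx": 0.7,"dy": -0.4,"dz": 0.2,"rx": 0,"ry": 0,"rz": 0,"gripper": 1},{"dx": 0.9,"dy": -0.4,"dz": 0.2,"rx": 0,"ry": 0,"rz": 0,"gripper": 1},{"dx": 1.1,"dy": -0.4,"dz": 0.2,"rx": 0,"ry": 0,"rz": 0,"gripper": 1},{"dx": 1.3,"dy": -0.4,"dz": 0.2,"rx": 0,"ry": 0,"rz": 0,"gripper": 1},{"dx": 1.5,"dy": -0.4,"dz": 0.2,"rx": 0,"ry": 0,"rz": 0,"gripper": 1}])

```text
t: 22.3
eef_pos: [0.5152, -0.1237, 0.0943]
ee_rot: [-3.141, 0.001, -1.377]
force: [0.8, 6.9, 1.2]
width: 0.0158
gripper_force: 40.0
```

>>> jog_arm(targets=[{"dx": 0.1,"dy": 0,"dz": 0,"rx": 0,"ry": 0,"rz": 0,"gripper": 1},{"dx": 0.2,"dy": 0,"dz": 0,"rx": 0,"ry": 0,"rz": 0,"gripper": 1},{"dx": 0.3,"dy": 0,"dz": 0,"rx": 0,"ry": 0,"rz": 0,"gripper": 1},{"dx": 0.3,"dy": 0,"dz": 0,"rx": 0,"ry": 0,"rz": 0,"gripper": 1},{"dx": 0.3,"dy": 0,"dz": 0,"rx": 0,"ry": 0,"rz": 0,"gripper": 1},{"dx": 0.3,"dy": 0,"dz": 0,"rx": 0,"ry": 0,"rz": 0,"gripper": 1},{"dx": 0.3,"dy": 0,"dz": 0,"rx": 0,"ry": 0,"rz": 0,"gripper": 1},{"dx": 0.3,"dy": 0,"dz": 0,"rx": 0,"ry": 0,"rz": 0,"gripper": 1}])

```text
t: 22.97
eef_pos: [0.5152, -0.1239, 0.0943]
ee_rot: [-3.141, 0.001, -1.377]
force: [1.9, 7.2, 1.5]
width: 0.0157
gripper_force: 40.0
```

Drag is steady at 6.7 N, inside the 6–8 N band. I'll release and withdraw straight up.

>>> jog_arm(targets=[{"dx": 0,"dy": 0,"dz": 0,"rx": 0,"ry": 0,"rz": 0,"gripper": 0.76},{"dx": 0,"dy": 0,"dz": 0,"rx": 0,"ry": 0,"rz": 0,"gripper": 0.7},{"dx": 0,"dy": 0,"dz": 0,"rx": 0,"ry": 0,"rz": 0,"gripper": 0.6},{"dx": 0,"dy": 0,"dz": 0,"rx": 0,"ry": 0,"rz": 0,"gripper": 0.5},{"dx": 0,"dy": 0,"dz": 0,"rx": 0,"ry": 0,"rz": 0,"gripper": 0.5},{"dx": 0,"dy": 0,"dz": 0,"rx": 0,"ry": 0,"rz": 0,"gripper": 0.5},{"dx": 0,"dy": 0,"dz": 0,"rx": 0,"ry": 0,"rz": 0,"gripper": 0.5},{"dx": 0,"dy": 0,"dz": 0,"rx": 0,"ry": 0,"rz": 0,"gripper": 0.5}])

```text
t: 23.63
eef_pos: [0.5149, -0.1247, 0.094]
ee_rot: [3.141, -0.0, -1.377]
force: [0.2, 0.9, -0.3]
width: 0.0436
gripper_force: 0.0
```

>>> jog_arm(targets=[{"dx": 0,"dy": 0,"dz": -5,"rx": 0,"ry": 0,"rz": 0,"gripper": 0.4},{"dx": 0,"dy": 0,"dz": -15,"rx": 0,"ry": 0,"rz": 0,"gripper": 0.4},{"dx": 0,"dy": 0,"dz": -30,"rx": 0,"ry": 0,"rz": 0,"gripper": 0.4},{"dx": 0,"dy": 0,"dz": -50,"rx": 0,"ry": 0,"rz": 0,"gripper": 0.4},{"dx": 0,"dy": 0,"dz": -70,"rx": 0,"ry": 0,"rz": 0,"gripper": 0.4},{"dx": 0,"dy": 0,"dz": -85,"rx": 0,"ry": 0,"rz": 0,"gripper": 0.4},{"dx": 0,"dy": 0,"dz": -95,"rx": 0,"ry": 0,"rz": 0,"gripper": 0.4},{"dx": 0,"dy": 0,"dz": -95,"rx": 0,"ry": 0,"rz": 0,"gripper": 0.4}])

```text
t: 24.3
eef_pos: [0.5162, -0.1246, 0.1921]
ee_rot: [-3.137, -0.001, -1.376]
force: [0.4, -0.4, -0.2]
width: 0.0526
gripper_force: 0.0
```

```bash
python3 - <<'E'
from h import *
from station import arm
s=arm.get_state()
w=arm.grab_frame("wrist");np.savez("w4.npz",**w,pos=s["eef_pos"])
d=arm.grab_frame("side");np.savez("side4.npz",**d)
P=wcloud(w);print("block top");blobs(P,np.s_[150:400,200:360],.1,.125)
A=cv2.resize(w["frame"][120:300,190:370],(420,420),interpolation=2)
B=cv2.resize(d["frame"][165:245,260:325],(341,420),interpolation=2)
cv2.imwrite("pics/c4.png",np.hstack([A,B])[:,:,::-1])
E
```

```text
block top
[266, 207, 25, 44, 989] c 515.1 -123.3 sz 17.8 30.0 ang 11.0 z [0.1058 0.1141 0.1153]
```

View pics/c4.png

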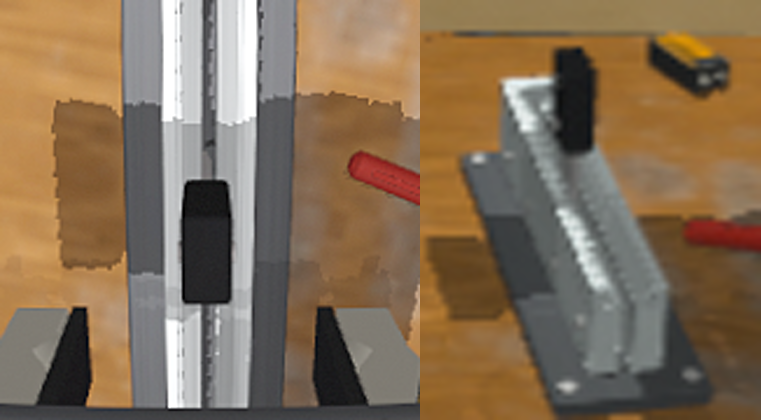

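The last view shows the blade standing upright in the channel at crop position (207,240). The block top is at about 112 mm after allowing for the camera's 2 mm bias, so the foot is on the floor, and the gripper is clear.

```bash
python3 -c "
from station import arm
print(arm.job_done())"
```

```text
the job is handed in; nothing more can be done
None
```

The blade is standing upright on the channel floor, left gripped on the ramp where it dragged at about 6.7 N; its leading edge is about 128 mm from the open end. An early attempt to lower it pressed the channel floor with about 34 N (and about 7 N sideways) before I backed off. I handed the job in at about 24 s and have no verdict back.

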